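# Nest the beakers in the wash carrier and hold the sprung keeper arm closed

## Task

Nest the two loose white beakers into the one standing in the carrier, so that all three sit fully home in one upright stack. Then push the carrier's sprung keeper arm by its upright post past the ratchet click and right up to its stop, and finish while still holding it there against the spring, so that a colleague can fit the locking pin. Do not move the arm before the stack is made, and leave the other things on the bench where they stand.

Things in the scene. Friction and masses are not known exactly. Their poses are not given: they have to be found in the camera images.
- beaker_a_mid (a point): one of two identical loose white stacking beakers, open end up, 50 g, 85 mm tall, wall 2.5 mm. Top 33 mm: straight collar 60 mm across outside, 55 inside; below the shoulder 52 mm, tapering to 38 mm at the foot. Point on the axis half-way up (42.5 mm below the rim), z up. Grip the collar only. Fully nested, its shoulder sits on the rim below, 33 mm above the beaker below
- beaker_b_mid (a point): the other loose beaker, the same in every way; the two may be nested in either order. Keep the fingertips less than 33 mm below the rim when nesting, or they strike the beaker below
- beaker_low_mid (a point): the third, identical beaker, standing open end up in the socket ring of the carrier, loose with about 2 mm play; its underside is 10 mm and its rim 95 mm above the bench. Point half-way up on its axis
- carrier: fixed steel wash carrier, base plate 230 x 170 x 10 mm. Origin on the bench; socket at (0, +30) mm, keeper arm pivot at (+80, -30) mm in its x, y axes, x pointing roughly away from the robot. Behind the pivot a small sprung pawl slider on a grey block, up to 80 mm high; it works by itself
- socket (a point): centre of the socket ring (inside 44 mm, 5 mm high), on the top of the base plate, 10 mm above the bench
- pivot (a point): a point on the vertical pivot axis of the keeper arm, 100 mm above the bench. From 0.05 to 0.45 rad the pawl adds up to 3 N at the post, then it clicks by about 0.5; let go after that, the arm springs back to about 0.51 rad and stays there
- post (a point): centre of the round upright steel push post (16 mm diameter, from 60 to 140 mm above the bench) at the free end of the keeper arm, 150 mm from the pivot axis; the point is 110 mm above the bench. Push it sideways along its arc.
- keeper (a joint): angle (rad) of the sprung aluminium keeper arm, a bar 60 to 72 mm above the bench with a black V pad half-way, up to 130 mm high. 0 = sprung open, as at the start. Grows clockwise seen from above, towards the stack; stop at 0.75, where the arm lies along the carrier's -x axis, the pad a few mm from the stack. The spring pushes back at the post with 2.3 N at 0, 8 N at 0.75
- amber_jar: bystander: amber glass jar with black cap, 60 mm across, 95 mm tall; stands in one of the same three places as the loose beakers; origin at its underside
- wash_bottle: bystander: white plastic wash bottle, 66 mm across, body 145 mm tall with a thin spout to 185 mm; origin at its underside
- glass_beaker: bystander: wide clear glass beaker, 90 mm across, 120 mm tall; origin at its underside
- rubber_bulb: bystander: red rubber pipette bulb, 52 mm across, 75 mm tall; origin at its underside
- bung: bystander: black rubber bung, 36 mm across, 30 mm tall; origin at its underside
- spatula: bystander: steel spatula lying flat, about 190 mm long
- reagent: bystander: amber reagent bottle with paper label, 60 mm across, 140 mm tall; origin at its underside
Not all that is in view belongs to the job. What is shaped like the part that bears beaker_b_mid but green or yellow is not meant.

How it is judged:
On the way, in this order (a step that is already met when the one before it is completed fails the run):
1. both loose beakers are nested fully home in the carrier's beaker and let go (((horizontal distance between each of beaker_a_mid, beaker_b_mid and beaker_low_mid below 0.007 m and z of beaker_a_mid in the frame of beaker_low_mid between 0.026 and 0.04 m and angle between each of beaker_a_mid, beaker_b_mid's own z axis and vertical below 0.1 rad and z of beaker_b_mid in the frame of beaker_low_mid between 0.058 and 0.074 m) or (horizontal distance between each of beaker_b_mid, beaker_a_mid and beaker_low_mid below 0.007 m and z of beaker_b_mid in the frame of beaker_low_mid between 0.026 and 0.04 m and angle between each of beaker_b_mid, beaker_a_mid's own z axis and vertical below 0.1 rad and z of beaker_a_mid in the frame of beaker_low_mid between 0.058 and 0.074 m)) and horizontal distance between beaker_low_mid and socket below 0.006 m and z of beaker_low_mid in the frame of socket below 0.048 m and angle between beaker_low_mid's own z axis and vertical below 0.1 rad and contact force between each of the fingers, the arm and beaker_a below 0.2 N and contact force between each of the fingers, the arm and beaker_b below 0.2 N and contact force between each of the fingers, the arm and beaker_low below 0.2 N), for 0.2 s.
2. the keeper arm is pushed past its click (value of joint keeper above 0.55 rad), for 0.1 s.
At the end, for the whole second after the job is handed in: The three beakers form one upright stack in the socket (axes within 7 mm, each 33 mm above the last within 7 mm, tilt under 0.1 rad), untouched by the robot; the keeper arm rests beyond 0.69 rad (stop at 0.75) with the robot pressing on it with over 2 N (all of step 1 and value of joint keeper above 0.69 rad and velocity of joint keeper between -0.05 and 0.05 rad/s and contact force between any of the fingers, the arm and keeper above 2 N); the arm keeps its last pose, push and grip.
It fails at once if the keeper arm is pushed before the stack is made (value of joint keeper above 0.2 rad and not ((horizontal distance between each of beaker_a_mid, beaker_b_mid and beaker_low_mid below 0.007 m and z of beaker_a_mid in the frame of beaker_low_mid between 0.026 and 0.04 m and angle between each of beaker_a_mid, beaker_b_mid's own z axis and vertical below 0.1 rad and z of beaker_b_mid in the frame of beaker_low_mid between 0.058 and 0.074 m) or (horizontal distance between each of beaker_b_mid, beaker_a_mid and beaker_low_mid below 0.007 m and z of beaker_b_mid in the frame of beaker_low_mid between 0.026 and 0.04 m and angle between each of beaker_b_mid, beaker_a_mid's own z axis and vertical below 0.1 rad and z of beaker_a_mid in the frame of beaker_low_mid between 0.058 and 0.074 m))).
It fails at once if a bystander is shifted by more than 30 mm (distance of any of amber_jar, wash_bottle, glass_beaker, rubber_bulb, bung, spatula, reagent from where it was at the start of the episode above 0.03 m).
It also fails if it takes over 72 s, if anything falls off the work surface, if the arm or the gripper's body presses on something with over 40 N, if the wrist force passes 120 N, or if a joint passes its speed limit or range.

## Robot

A 6-joint arm with a two-finger parallel gripper is mounted at the origin on the work surface. World frame = base frame: x ahead of the robot, y to its left, z up, the work surface at z = 0. Lengths are in m, angles in rad, forces in N, time in s.
With the tool pointing down it reaches from about 0.275 to 0.825 m from the base axis. Payload 5.2 kg.
Tool frame: the origin (TCP) lies at the very end of the fingers, on their centre line; the grasp point (between the pads) lies 19 mm behind it (robot.grip_point_offset is the distance from the TCP to the grasp point, in m); z points along the fingers, y is the direction in which the jaws open and shut (so a half turn about z gives the same grasp; the last joint's range is limited). The gripper opens to 93 mm and grips with 3 to 60 N. Pads are 15 mm wide; open, the fingers measure 128 mm over their backs; the gripper's body (75 mm by 188 mm) begins 65 mm behind the grasp point.
Start: joints at [1.118, 0.259, 1.535, -0, 1.348, -0.203], TCP at [0.136, 0.533, 0.219] pointing down, gripper open.
Joint ranges: [-3.14, 3.14], [-0.91, 2.08], [0.19, 2.58], [-1.22, 4.36], [0.22, 2.71], [-3.12, 3.12]. Speed limits (rad/s): [2.57, 2.57, 3.14, 3.14, 3.14, 3.14].

## Interface

Orientations are given as a unit quaternion [x, y, z, w].
In Python, from bench import robot, viewer, hand_in gives the robot as it stands.
- The arm moves only by the tool send_rows, never from a script. Its argument "motion" is text: rows parted by semicolons, each of 7 numbers parted by spaces: the shift along the tool's x, y, z in m, then the turn, a rotation vector about the tool's x, y, z in degrees, then the opening, from -1 (shut) to 1 (fully open). A call has exactly 5 rows; each row shifts and turns the commanded pose from where the row before left it, along the tool's axes as they then stand; what a row does not reach is not made up. A row lasts 1/8 s, in which the tool goes at most 62.5 mm and 10.7 degrees, less where a joint would pass 70% of its speed; a pose out of reach is approached as far as the arm can. A call with a gripper value outside its range is refused whole. The fingers move at their own pace and stop on an object; "grip_force" is the grip in N (left out, the last holds). Time passes only in rows, so rows that do not move let the fingers close, or fill a call up. It gives the time, the measured TCP pose, the force and the opening at its end, in the units of the state.
- robot.state(): the state, without advancing time (a new reading comes with each control period).
- viewer.camera(name): name is "side" or "top"; returns the picture (384x512x3 uint8, blue, green, red); there is no depth.
- viewer.camera_model(name): a dict with "camera_matrix" (3x3 intrinsics, pixels), "R" (3x3) and "t" (3): a world point X has camera coordinates R X + t. Camera axes: x right, y down, z forward; pixel columns grow to the right and rows downward; lengths in m; the calibration is good to about 2 mm. A picture is of the moment at which its call begins. camera_model takes no time and is no camera call.
- hand_in(): hands the job in, once; it reports no verdict.
The state is a dict: "clock": time; "q": joint angles; "qd": joint speeds; "joint_torque": joint torques, N m; "tool_pos": TCP position; "tcp_rot": TCP orientation; "wrist_force": force on the tool from outside, world axes, zero at the start; "ft_torque": the same for the moment, N m; "opening": finger opening in m.
Only numpy, scipy, OpenCV 4.12 (cv2) and the standard library are available. Lean on these libraries where they do the work, as an engineer would, in place of code of your own. Each camera call takes 0.05 s, during which the arm holds its last target. There are 200 camera calls.

## Working session

There is one attempt and no reset: what is moved stays moved. The work goes in short steps, Python scripts to look and compute and a tool call to move; the robot and the scene stay as the last step left them, time stands still between calls to the robot, and variables do not carry over. Pictures are saved under pics/ and viewed, about 8 in all and at most 12, crops included, and the job is handed in when it is done.

Besides the shell and the picture viewer there is one more tool, called after ">>>" in YAML: its name, and indented under it one key for each argument. send_rows: Moves the arm, as the interface text tells. Its arguments: {"type":"object","properties":{"motion":{"type":"string"},"grip_force":{"type":"number"}},"required":["motion"]}

```bash
mkdir -p pics; ls; python3 - <<'E'
from bench import robot, viewer
import cv2,numpy as np
print(robot.state())
for n in("side","top"):
    im=viewer.camera(n); cv2.imwrite(f"pics/{n}0.png",im)
    m=viewer.camera_model(n); print(n,m)
a=cv2.imread("pics/side0.png");b=cv2.imread("pics/top0.png")
E
```

```text
pics
{'clock': 0.0, 'q': array([ 1.11820106e+00,  2.59330559e-01,  1.53605434e+00, -1.18602661e-05,
        1.34801374e+00, -2.02799229e-01]), 'qd': array([-8.03723970e-04, -8.22632422e-05,  1.90003692e-03, -1.34460219e-04,
        5.03464302e-04,  3.75255794e-04]), 'joint_torque': array([-1.51419572e-04, -4.37311721e+01, -2.84005988e+01,  7.18643703e-02,
        4.12570650e-02, -1.63955074e-04]), 'tool_pos': array([0.13570307, 0.53243787, 0.21783595]), 'tcp_rot': array([ 1.24572189e-01,  9.92210136e-01, -8.56802488e-04, -2.85166016e-04]), 'wrist_force': array([-1.02939809, -0.22211424,  1.1728877 ]), 'ft_torque': array([-0.01292706,  0.02073701, -0.03603227]), 'opening': 0.093049964817077}
side {'camera_matrix': array([[428.49024415,   0.        , 254.75067309],
       [  0.        , 428.49024415, 191.43074155],
       [  0.        ,   0.        ,   1.        ]]), 'R': array([[ 0.72367099, -0.69014119,  0.00233169],
       [-0.34452809, -0.36418996, -0.86525492],
       [ 0.59799723,  0.62535655, -0.50132673]]), 't': array([-0.39698114,  0.27209217,  0.89525952])}
top {'camera_matrix': array([[476.80106552,   0.        , 260.41901264],
       [  0.        , 476.80106552, 188.50933714],
       [  0.        ,   0.        ,   1.        ]]), 'R': array([[ 0.10683354, -0.99426988, -0.00374166],
       [-0.97371847, -0.10386252, -0.20269415],
       [ 0.20114407,  0.02529786, -0.97923495]]), 't': array([-0.03072112,  0.54031867,  1.3280871 ])}
```

```bash
python3 - <<'E'
import cv2
for n in("side","top"):
    cv2.imwrite(f"pics/{n}0b.png",cv2.resize(cv2.imread(f"pics/{n}0.png"),(800,600),interpolation=cv2.INTER_CUBIC))
E
```

```text
(no output)
```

View pics/side0b.png

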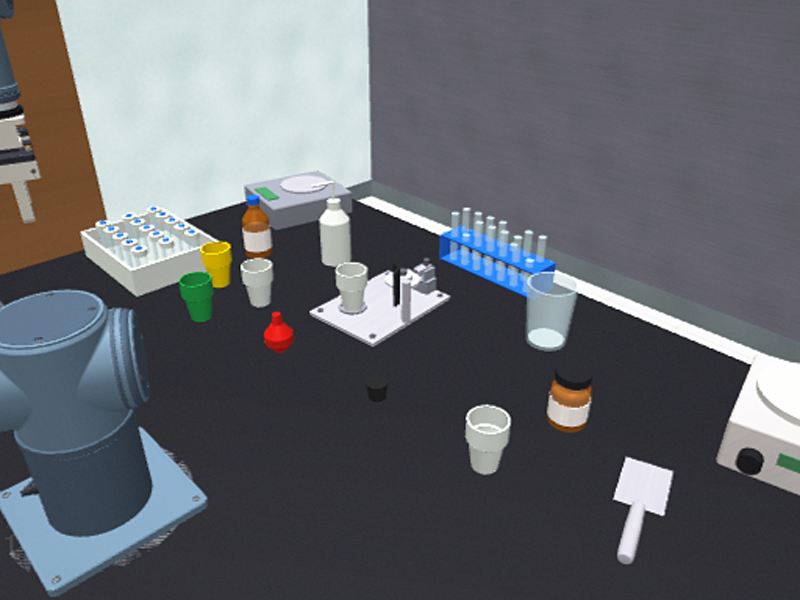

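View pics/top0b.png

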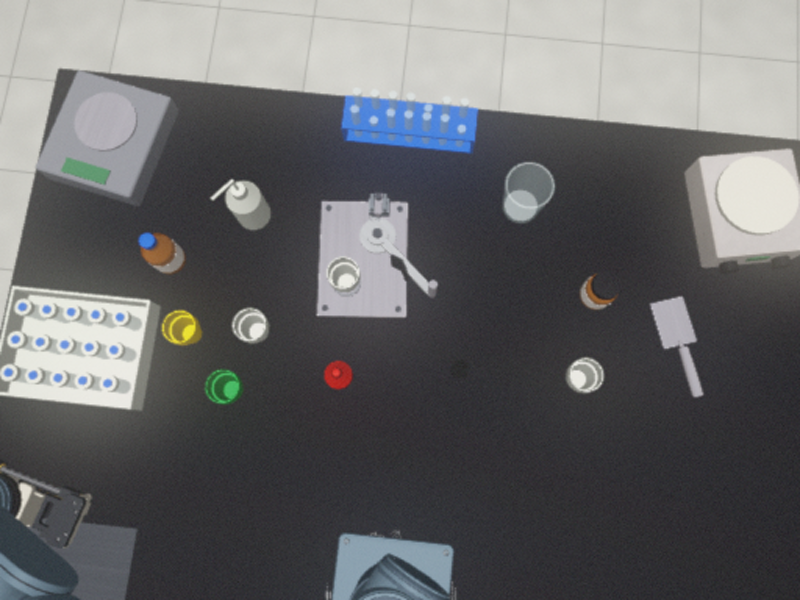

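Candidates (800x600 top picture): white beakers at (250,325) and (585,375); green (223,386) and yellow (181,327) are decoys; amber jar at (598,290); carrier beaker at (344,275), post at (432,287), pivot at (377,234). I choose the two white ones and will check them in a close crop with silhouette fits.

```bash
cat > h.py <<'E'
import numpy as np,cv2
from scipy.optimize import minimize
from bench import robot,viewer
M={n:viewer.camera_model(n) for n in("side","top")}
def proj(n,X):
    m=M[n];c=np.atleast_2d(X)@m["R"].T+m["t"];p=c@m["camera_matrix"].T;return p[:,:2]/p[:,2:]
def ray(n,uv,z):
    m=M[n];d=m["R"].T@np.linalg.solve(m["camera_matrix"],[*uv,1]);o=-m["R"].T@m["t"]
    return o+d*(z-o[2])/d[2]
def circ(x,y,z,r,k=48):
    a=np.linspace(0,2*np.pi,k,endpoint=False);return np.c_[x+r*np.cos(a),y+r*np.sin(a),0*a+z]
PROF=[(0,.019),(.052,.026),(.052,.030),(.085,.030)]
def sil(n,x,y,z0,shape,s=8):
    im=np.zeros((shape[0],shape[1]),np.uint8)
    for (a,b) in((0,1),(2,3)):
        P=np.vstack([circ(x,y,z0+PROF[i][0],PROF[i][1]) for i in(a,b)])
        h=cv2.convexHull(proj(n,P).astype(np.float32))
        cv2.fillConvexPoly(im,np.round(h*16).astype(np.int32),255,cv2.LINE_AA,4)
    return im/255.
def fit(ims,xy,z0=0,thr=60,cams=("top","side")):
    tg={}
    for n in cams:
        c=proj(n,[*xy,z0+.045])[0].astype(int);g=cv2.cvtColor(ims[n],cv2.COLOR_BGR2GRAY).astype(float)
        w=np.zeros_like(g);w[c[1]-28:c[1]+28,c[0]-22:c[0]+22]=1
        tg[n]=(np.clip((g-thr+30)/60,0,1),w)
    f=lambda p:sum((np.abs(sil(n,*p,z0,t.shape)-t)*w).sum() for n,(t,w) in tg.items())
    return minimize(f,xy,method="Nelder-Mead",options=dict(initial_simplex=[xy,[xy[0]+.01,xy[1]],[xy[0],xy[1]+.01]],xatol=1e-4))
def tile(n,im,c,w=100,h=75,k=4,rings=()):
    x,y=int(c[0]-w/2),int(c[1]-h/2);t=cv2.resize(im[y:y+h,x:x+w],None,fx=k,fy=k,interpolation=cv2.INTER_CUBIC)
    for R in rings:
        q=(proj(n,R)-[x,y]+.5)*k-.5;cv2.polylines(t,[np.round(q).astype(np.int32)],True,(0,0,255),1)
    cv2.putText(t,f"{x},{y}",(3,12),0,.4,(0,255,255));return t
E
python3 - <<'E'
from h import *
ims={n:cv2.imread(f"pics/{n}0.png") for n in M}
g={k:ray("top",np.array(p)*.64,.085)[:2] for k,p in dict(a=(250,325),b=(585,375)).items()}
g["low"]=ray("top",np.array((344,272))*.64,.095)[:2]
T=[];S=[]
for k,p in g.items():
    z=.01 if k=="low" else 0
    if k!="low":
        for cs in(("top",),("side",),("top","side")):
            r=fit(ims,p,cams=cs);print(k,cs,r.x.round(4),r.fun)
        p=r.x
    else: print(k,p)
    R=[circ(*p,z+.085,.03),circ(*p,z+.085,.0275),circ(*p,z,.019)]
    for n,L in(("top",T),("side",S)): L.append(tile(n,ims[n],proj(n,[*p,z+.045])[0],rings=R))
post=ray("top",np.array((432,285))*.64,.14);piv=ray("top",np.array((377,234))*.64,.1)
print("post",post,"piv",piv,np.hypot(*(post-piv)[:2]))
T.append(tile("top",ims["top"],(258,170)));S.append(tile("side",ims["side"],proj("side",post)[0]))
for n,L in(("t",T),("s",S)): cv2.imwrite(f"pics/{n}1.png",np.vstack([np.hstack(L[:2]),np.hstack(L[2:])]))
E
```

```text
a ('top',) [0.4504 0.3059] 968.4245098039215
a ('side',) [0.4537 0.3061] 790.3676470588235
a ('top', 'side') [0.453  0.3053] 1765.249019607843
b ('top',) [ 0.4253 -0.3064] 825.8901960784314
b ('side',) [ 0.4269 -0.3057] 398.221568627451
b ('top', 'side') [ 0.4269 -0.3057] 1230.4313725490197
low [0.56178806 0.14389749]
post [ 0.54467526 -0.01694699  0.14      ] piv [0.63782718 0.09219712 0.1       ] 0.14349117949812681
```

View pics/t1.png

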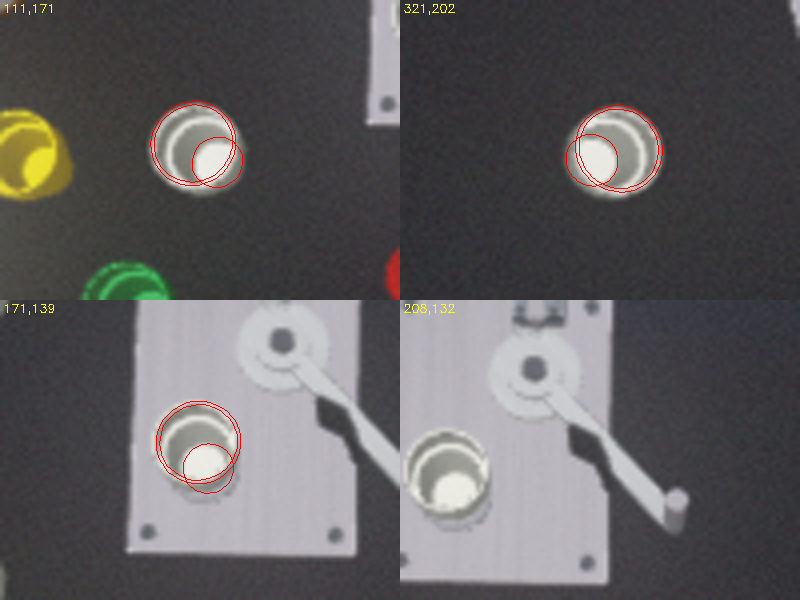

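View pics/s1.png

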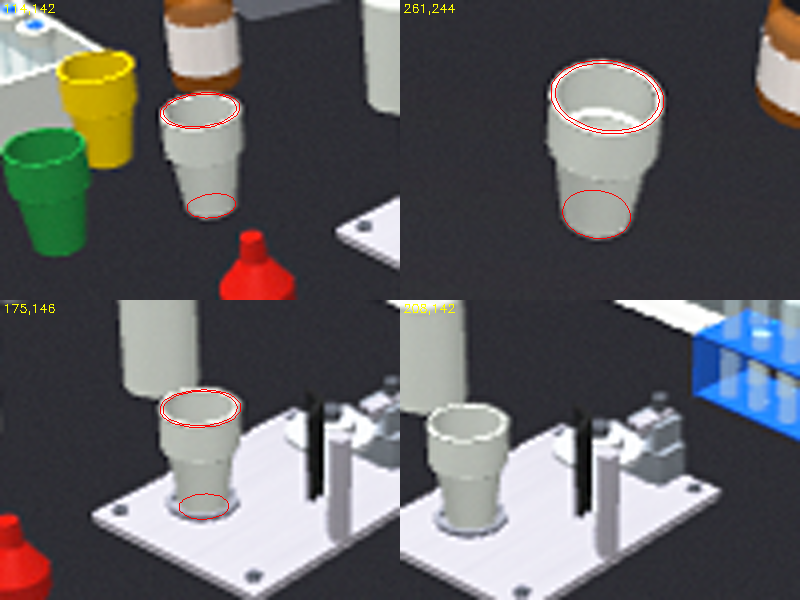

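The overlays confirm the choice: a is at about (0.453, 0.3055), b at (0.427, -0.306), and low at (0.561, 0.144), which fits in both views. I'm moving towards a, first turning the tool axes to line up with the world.

>>> send_rows:
  motion: "0 0 0 0 0 -7.15 1; 0 0 0 0 0 -7.15 1; -0.045 -0.032 0 0 0 0 1; -0.045 -0.032 0 0 0 0 1; -0.045 -0.032 0 0 0 0 1"
  grip_force: 12

```text
clock: 0.72
tool_pos: [0.2717, 0.4358, 0.2183]
tcp_rot: [-0.0, 1.0, -0.0, -0.0]
wrist_force: [-0.4, 0.6, -0.0]
opening: 0.0934
```

>>> send_rows:
  motion: "-0.045 -0.032 0 0 0 0 1; -0.045 -0.032 0 0 0 0 1; -0.045 -0.032 0 0 0 0 1; -0.045 -0.032 0 0 0 0 1; 0 0 0 0 0 0 1"

```text
clock: 1.35
tool_pos: [0.4537, 0.3063, 0.2179]
tcp_rot: [0.003, 1.0, -0.001, -0.0]
wrist_force: [0.3, 0.0, -0.0]
opening: 0.0927
```

```bash
python3 - <<'E'
from h import *
c=[ray("top",np.array(p)*.64,.01)[:2] for p in((321,202),(408,203),(317,316),(407,317))]
TL,TR,BL,BR=c;print(np.round(c,4))
ctr=sum(c)/4;yx=np.arctan2(*((TL-BL+TR-BR)[::-1]));yy=np.arctan2(*((TL-TR+BL-BR)[::-1]))-np.pi/2
print(ctr,np.degrees([yx,yy]),np.linalg.norm(TL-BL),np.linalg.norm(TL-TR))
for f in(yx,yy,np.radians(4)):
    R=np.array([[np.cos(f),-np.sin(f)],[np.sin(f),np.cos(f)]])
    for nm,v in dict(sock=(0,.03),piv=(.08,-.03),post0=(.08-.15*np.cos(.75),-.03-.15*np.sin(.75)),post1=(-.07,-.03)).items(): print(nm,(ctr+R@v).round(4))
for z in(.07,.08,.1):print(ray("top",np.array((377,234))*.64,z))
E
```

```text
[[0.717  0.2164]
 [0.7331 0.0457]
 [0.49   0.1943]
 [0.5064 0.0233]]
[0.61162482 0.11989791] [5.59491206 5.40972928] 0.22804460817634065 0.17144444077408527
sock [0.6087 0.1498]
piv [0.6942 0.0978]
post0 [ 0.5949 -0.0146]
post1 [0.5449 0.0832]
sock [0.6088 0.1498]
piv [0.6941 0.0976]
post0 [ 0.5945 -0.0146]
post1 [0.5448 0.0834]
sock [0.6095 0.1498]
piv [0.6935 0.0956]
post0 [ 0.5912 -0.0141]
post1 [0.5439 0.0851]
[0.64642844 0.09449241 0.07      ]
[0.64356136 0.09372732 0.08      ]
[0.63782718 0.09219712 0.1       ]
```

Plate yaw is 5.5°. The plate isn't centred on the carrier origin, but the pivot worked out from the beaker and yaw, (0.646, 0.092), agrees with the pivot pixel. Next I descend on a.

>>> send_rows:
  motion: "0 0 0.05 0 0 0 1; 0 0 0.05 0 0 0 1; 0 0 0.04 0 0 0 1; 0 0 0.02 0 0 0 1; 0 0 0 0 0 0 1"

```text
clock: 1.98
tool_pos: [0.4485, 0.3089, 0.0569]
tcp_rot: [-0.0, 1.0, -0.001, -0.002]
wrist_force: [0.5, 0.1, -0.4]
opening: 0.0931
```

>>> send_rows:
  motion: "0 0 0 0 0 0 -1; 0 0 0 0 0 0 -1; 0 0 0 0 0 0 -1; 0 0 0 0 0 0 -1; 0 0 0 0 0 0 -1"

```text
clock: 2.6
tool_pos: [0.4513, 0.3089, 0.0592]
tcp_rot: [0.0, 1.0, 0.0, 0.0]
wrist_force: [-1.3, -0.9, 2.4]
opening: 0.0591
```

>>> send_rows:
  motion: "0 0 -0.03 0 0 0 -1; 0 0 -0.05 0 0 0 -1; 0 0 -0.05 0 0 0 -1; 0 0 -0.02 0 0 0 -1; 0 0 0 0 0 0 -1"

```text
clock: 3.22
tool_pos: [0.4518, 0.3093, 0.2103]
tcp_rot: [0.0, 1.0, 0.001, 0.002]
wrist_force: [-0.6, -0.1, -1.1]
opening: 0.0591
```

>>> send_rows:
  motion: "-0.02 -0.03 0 0 0 0 -1; -0.03 -0.045 0 0 0 0 -1; -0.03 -0.045 0 0 0 0 -1; -0.02 -0.03 0 0 0 0 -1; -0.008 -0.014 0 0 0 0 -1"

```text
clock: 3.85
tool_pos: [0.5588, 0.1431, 0.2065]
tcp_rot: [0.001, 1.0, -0.0, -0.002]
wrist_force: [0.4, 0.3, -0.8]
opening: 0.0588
```

>>> send_rows:
  motion: "0 0 0 0 0 0 -1; 0 0 0 0 0 0 -1; 0 0 0 0 0 0 -1; 0 0 0 0 0 0 -1; 0 0 0 0 0 0 -1"

```text
clock: 4.47
tool_pos: [0.5587, 0.1454, 0.2088]
tcp_rot: [-0.0, 1.0, 0.0, 0.0]
wrist_force: [-0.4, 0.2, -0.3]
opening: 0.059
```

```bash
python3 - <<'E'
from h import *
s=robot.state();p=s["tool_pos"];print(p,s["opening"])
T=[]
low=(.561,.144)
for n in M:
    im=viewer.camera(n);cv2.imwrite(f"pics/{n}2.png",im)
    rim=p[2]+.027
    T.append(tile(n,im,proj(n,[*low,.14])[0],w=100,h=150,rings=[circ(*low,.095,.03),circ(*p[:2],rim-.085,.019),circ(*p[:2],rim-.033,.03),circ(*p[:2],rim,.03)]))
cv2.imwrite("pics/m2.png",np.hstack(T))
E
```

```text
[0.55868941 0.14536019 0.20884108] 0.058973290994363055
```

View pics/m2.png

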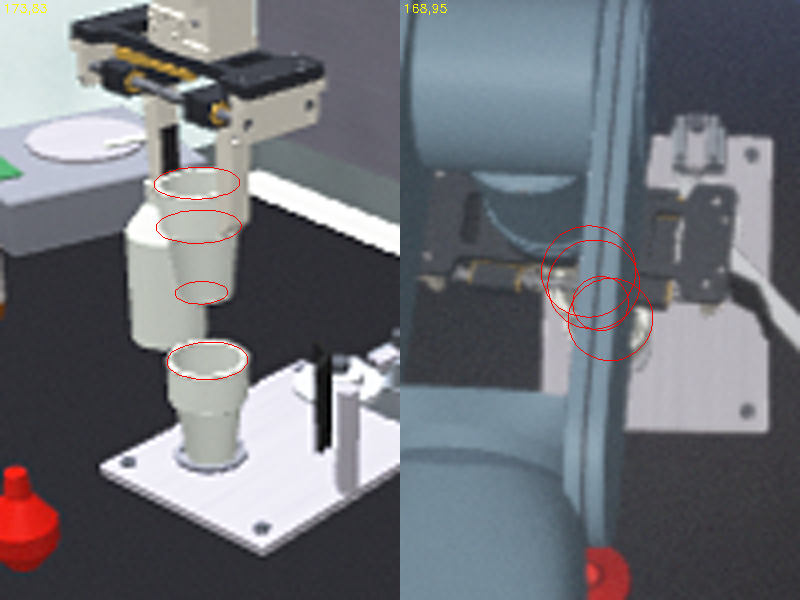

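The held beaker sits upright about 2 mm from the low beaker's axis, well inside the opening. I'm lowering it.

>>> send_rows:
  motion: "0 -0.001 0.03 0 0 0 -1; 0 0 0.03 0 0 0 -1; 0 0 0.015 0 0 0 -1; 0 0 0.01 0 0 0 -1; 0 0 0 0 0 0 -1"

```text
clock: 5.2
tool_pos: [0.5589, 0.1439, 0.1235]
tcp_rot: [0.0, 1.0, 0.0, -0.0]
wrist_force: [-0.4, 0.9, -0.2]
opening: 0.0585
```

>>> send_rows:
  motion: "0 0 0.006 0 0 0 -1; 0 0 0.005 0 0 0 -1; 0 0 0.005 0 0 0 -1; 0 0 0.003 0 0 0 -1; 0 0 0 0 0 0 -1"

```text
clock: 5.82
tool_pos: [0.5605, 0.1452, 0.1068]
tcp_rot: [0.0, 1.0, 0.001, 0.002]
wrist_force: [0.7, 3.8, 6.0]
opening: 0.0586
```

>>> send_rows:
  motion: "0 0.0015 0 0 0 0 -1; 0 0 0 0 0 0 -1; 0 0 0.002 0 0 0 -1; 0 0 0 0 0 0 -1; 0 0 0 0 0 0 -1"

```text
clock: 6.45
tool_pos: [0.5601, 0.1464, 0.1042]
tcp_rot: [0.0, 1.0, 0.001, 0.002]
wrist_force: [0.6, 3.7, 6.9]
opening: 0.0588
```

>>> send_rows:
  motion: "0 0.0015 0 0 0 0 -1; 0 0 0 0 0 0 -1; 0 0 0.002 0 0 0 -1; 0 0 0 0 0 0 -1; 0 0 0 0 0 0 -1"

```text
clock: 7.08
tool_pos: [0.56, 0.1474, 0.1018]
tcp_rot: [0.0, 1.0, 0.001, 0.001]
wrist_force: [0.2, 4.1, 6.6]
opening: 0.0584
```

```bash
python3 - <<'E'
from h import *
s=robot.state();p=s["tool_pos"];print(p,s["wrist_force"])
im=viewer.camera("side");cv2.imwrite("pics/side3.png",im)
low=(.561,.144)
R=[circ(*low,.095,.03),circ(*low,.128,.03)]
cv2.imwrite("pics/m3.png",tile("side",im,proj("side",[*low,.1])[0],w=90,h=90,k=6,rings=R))
E
```

```text
[0.56004339 0.14735222 0.10181267] [0.17461653 4.08432448 6.60229903]
```

View pics/m3.png

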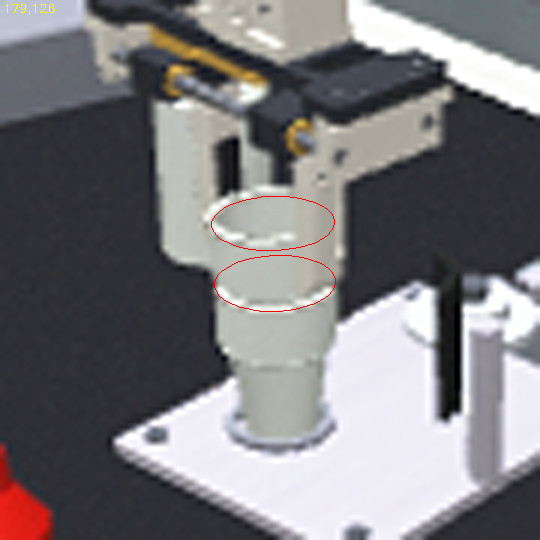

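The rim is about 3 mm high, so the beaker is slightly wedged. I'll shift back in y and let it go so it can drop home.

>>> send_rows:
  motion: "0 -0.0015 0 0 0 0 -1; 0 -0.001 0 0 0 0 -1; 0 0 0 0 0 0 -1; 0 0 0 0 0 0 -1; 0 0 0 0 0 0 -1"

```text
clock: 7.75
tool_pos: [0.5596, 0.1452, 0.1016]
tcp_rot: [0.0, 1.0, 0.001, 0.001]
wrist_force: [0.5, 4.6, 6.5]
opening: 0.0589
```

>>> send_rows:
  motion: "0 0 0 0 0 0 0.6; 0 0 0 0 0 0 0.8; 0 0 0 0 0 0 1; 0 0 0 0 0 0 1; 0 0 0 0 0 0 1"

```text
clock: 8.38
tool_pos: [0.5588, 0.1443, 0.1006]
tcp_rot: [0.0, 1.0, -0.0, -0.0]
wrist_force: [0.3, 0.4, 0.4]
opening: 0.0925
```

```bash
python3 - <<'E'
from h import *
s=robot.state();p=s["tool_pos"];print(p,s["wrist_force"],s["opening"])
im=viewer.camera("side");cv2.imwrite("pics/side4.png",im)
low=(.561,.144)
R=[circ(*low,.095,.03),circ(*low,.128,.03)]
cv2.imwrite("pics/m4.png",tile("side",im,proj("side",[*low,.1])[0],w=90,h=90,k=6,rings=R))
E
```

```text
[0.55882775 0.14425664 0.10055498] [0.30948873 0.39188422 0.40915162] 0.09250210927120248
```

View pics/m4.png

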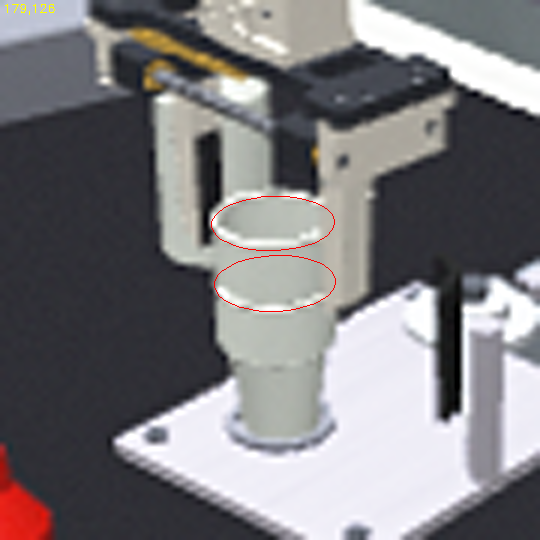

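Released. Both rims now show the same 0.5 px offset from the model, so the first beaker is home. On to b.

>>> send_rows:
  motion: "0 0 -0.04 0 0 0 1; 0 0 -0.06 0 0 0 1; 0.01 -0.04 -0.01 0 0 0 1; 0.017 -0.058 0 0 0 0 1; 0.017 -0.058 0 0 0 0 1"

```text
clock: 9.05
tool_pos: [0.5144, -0.0129, 0.2111]
tcp_rot: [-0.001, 1.0, -0.0, 0.001]
wrist_force: [0.0, -0.1, 0.7]
opening: 0.0926
```

>>> send_rows:
  motion: "0.017 -0.058 0 0 0 0 1; 0.017 -0.058 0 0 0 0 1; 0.017 -0.058 0 0 0 0 1; 0.017 -0.058 0 0 0 0 1; 0.017 -0.052 0 0 0 0 1"

```text
clock: 9.68
tool_pos: [0.4289, -0.2977, 0.2109]
tcp_rot: [0.0, 1.0, -0.0, 0.0]
wrist_force: [1.2, 0.7, 0.3]
opening: 0.0932
```

>>> send_rows:
  motion: "0.001 -0.005 0 0 0 0 1; 0 0 0.02 0 0 0 1; 0 0 0 0 0 0 1; 0 0 0 0 0 0 1; 0 0 0 0 0 0 1"

```text
clock: 10.3
tool_pos: [0.4294, -0.3003, 0.1915]
tcp_rot: [-0.0, 1.0, -0.0, 0.0]
wrist_force: [-0.3, 0.5, 0.9]
opening: 0.093
```

>>> send_rows:
  motion: "0.002 -0.005 0.02 0 0 0 1; 0 0 0.05 0 0 0 1; 0 0 0.045 0 0 0 1; 0 0 0.018 0 0 0 1; 0 0 0 0 0 0 1"

```text
clock: 10.92
tool_pos: [0.4263, -0.3047, 0.0568]
tcp_rot: [-0.0, 1.0, 0.001, -0.001]
wrist_force: [-0.3, -0.1, 0.5]
opening: 0.093
```

>>> send_rows:
  motion: "0 0 0 0 0 0 -1; 0 0 0 0 0 0 -1; 0 0 0 0 0 0 -1; 0 0 0 0 0 0 -1; 0 0 0 0 0 0 -1"

```text
clock: 11.55
tool_pos: [0.427, -0.3059, 0.0582]
tcp_rot: [0.0, 1.0, -0.0, 0.0]
wrist_force: [0.1, 1.3, 3.4]
opening: 0.0587
```

>>> send_rows:
  motion: "0 0 -0.03 0 0 0 -1; 0 0 -0.05 0 0 0 -1; 0 0 -0.055 0 0 0 -1; 0 0 -0.05 0 0 0 -1; 0 0 0 0 0 0 -1"

```text
clock: 12.18
tool_pos: [0.4284, -0.3074, 0.247]
tcp_rot: [0.0, 1.0, -0.003, 0.003]
wrist_force: [0.2, -0.8, -1.5]
opening: 0.0589
```

>>> send_rows:
  motion: "-0.01 0.033 0 0 0 0 -1; -0.017 0.058 0 0 0 0 -1; -0.017 0.058 0 0 0 0 -1; -0.017 0.058 0 0 0 0 -1; -0.017 0.058 0 0 0 0 -1"

```text
clock: 12.8
tool_pos: [0.5044, -0.0386, 0.2411]
tcp_rot: [0.0, 1.0, 0.0, -0.001]
wrist_force: [-0.1, 0.3, -0.3]
opening: 0.0587
```

>>> send_rows:
  motion: "-0.017 0.058 0 0 0 0 -1; -0.017 0.058 0 0 0 0 -1; -0.013 0.04 0 0 0 0 -1; -0.008 0.027 0 0 0 0 -1; 0 0 0 0 0 0 -1"

```text
clock: 13.42
tool_pos: [0.5592, 0.1441, 0.2406]
tcp_rot: [-0.001, 1.0, 0.0, -0.002]
wrist_force: [-0.3, -0.8, -1.3]
opening: 0.0587
```

>>> send_rows:
  motion: "0 0 0 0 0 0 -1; 0 0 0 0 0 0 -1; 0 0 0 0 0 0 -1; 0 0 0 0 0 0 -1; 0 0 0 0 0 0 -1"

```text
clock: 14.05
tool_pos: [0.5599, 0.1421, 0.2428]
tcp_rot: [0.0, 1.0, 0.0, 0.0]
wrist_force: [0.4, 0.4, 0.3]
opening: 0.059
```

>>> send_rows:
  motion: "-0.001 0.0015 0.03 0 0 0 -1; 0 0 0.03 0 0 0 -1; 0 0 0.02 0 0 0 -1; 0 0 0.01 0 0 0 -1; 0 0 0 0 0 0 -1"

```text
clock: 14.68
tool_pos: [0.5607, 0.1439, 0.1523]
tcp_rot: [0.0, 1.0, -0.0, -0.0]
wrist_force: [0.1, -0.6, -1.1]
opening: 0.0584
```

>>> send_rows:
  motion: "0 0 0.004 0 0 0 -1; 0 0 0.004 0 0 0 -1; 0 0 0.004 0 0 0 -1; 0 0 0 0 0 0 -1; 0 0 0 0 0 0 -1"

```text
clock: 15.3
tool_pos: [0.5609, 0.1439, 0.1407]
tcp_rot: [0.0, 1.0, 0.0, -0.0]
wrist_force: [0.8, 0.2, -0.6]
opening: 0.0589
```

No contact force yet; going the last few millimetres.

>>> send_rows:
  motion: "0 0 0.002 0 0 0 -1; 0 0 0.002 0 0 0 -1; 0 0 0.001 0 0 0 -1; 0 0 0 0 0 0 -1; 0 0 0 0 0 0 -1"

```text
clock: 15.92
tool_pos: [0.5615, 0.1441, 0.1365]
tcp_rot: [0.0, 1.0, 0.0, 0.001]
wrist_force: [0.2, 1.7, 6.0]
opening: 0.0591
```

>>> send_rows:
  motion: "0 0 0 0 0 0 0.6; 0 0 0 0 0 0 0.8; 0 0 0 0 0 0 1; 0 0 0 0 0 0 1; 0 0 0 0 0 0 1"

```text
clock: 16.55
tool_pos: [0.5608, 0.1438, 0.1355]
tcp_rot: [0.0, 1.0, -0.0, -0.0]
wrist_force: [-0.1, -0.4, -0.1]
opening: 0.0929
```

>>> send_rows:
  motion: "0 0 -0.03 0 0 0 1; 0 0 -0.04 0 0 0 1; 0 -0.03 -0.03 0 0 0 1; 0.01 -0.05 0 0 0 0 1; 0.02 -0.055 0 0 0 0 1"

```text
clock: 17.18
tool_pos: [0.5311, 0.0078, 0.2361]
tcp_rot: [-0.001, 1.0, -0.0, 0.001]
wrist_force: [0.3, -0.6, 0.1]
opening: 0.0933
```

>>> send_rows:
  motion: "0.02 -0.055 0 0 0 0 0; 0.02 -0.055 0 0 0 0 -1; 0 0 0 0 0 0 -1; 0 0 0 0 0 0 -1; 0 0 0 0 0 0 -1"

```text
clock: 17.8
tool_pos: [0.4912, -0.0999, 0.2357]
tcp_rot: [-0.001, 1.0, 0.0, 0.0]
wrist_force: [-0.2, -1.1, 0.2]
opening: 0.0474
```

```bash
python3 - <<'E'
from h import *
s=robot.state();p=s["tool_pos"];print(p,s["wrist_force"],s["opening"])
low=(.561,.144)
R=[circ(*low,z,.03) for z in(.095,.128,.161)]
T=[]
for n in M:
    im=viewer.camera(n);cv2.imwrite(f"pics/{n}5.png",im)
    T.append(tile(n,im,proj(n,[.561,.1,.09])[0],w=100,h=130,rings=R))
cv2.imwrite("pics/m5.png",np.hstack(T))
E
```

```text
[ 0.49119621 -0.09990382  0.23565585] [-0.22963968 -1.11014985  0.17684597] 0.047444800262725996
```

View pics/m5.png

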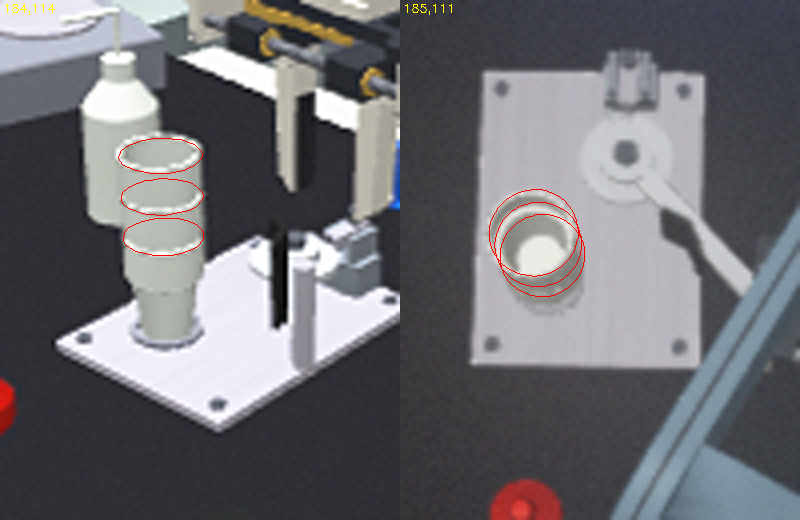

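The stack is made: all three rims lie on the model rings within about 1 px, and it stands upright. Next I straddle the post, which should be at about (0.547, -0.020), with the jaws along the arc tangent.

>>> send_rows:
  motion: "-0.028 0.04 0 0 0 0 0.2; -0.028 0.0395 0 0 0 0 0.2; 0 0 0 0 0 -10.7 0.2; 0 0 0 0 0 -10.7 0.2; 0 0 0 0 0 -10.7 0.2"

```text
clock: 18.52
tool_pos: [0.547, -0.0201, 0.2354]
tcp_rot: [-0.281, 0.96, 0.0, -0.0]
wrist_force: [-0.0, 0.3, -0.1]
opening: 0.0556
```

>>> send_rows:
  motion: "0 0 0 0 0 -10.7 0.2; 0 0 0.05 0 0 0 0.2; 0 0 0 0 0 0 0.2; 0 0 0 0 0 0 0.2; 0 0 0 0 0 0 0.2"

```text
clock: 19.15
tool_pos: [0.548, -0.0216, 0.1875]
tcp_rot: [-0.365, 0.931, -0.001, 0.001]
wrist_force: [-0.8, -0.2, -0.4]
opening: 0.0558
```

```bash
python3 - <<'E'
from h import *
from scipy.spatial.transform import Rotation as Ro
s=robot.state();p=s["tool_pos"];R=Ro.from_quat(s["tcp_rot"]).as_matrix();print(p,R[:,1],s["opening"],s["q"])
# post segment seen in the first pictures: side tile + top tile -> top centre
im=viewer.camera("side");cv2.imwrite("pics/side6.png",im)
post=(.547,-.0204)
rings=[circ(*post,.14,.008),circ(*post,.072,.008),np.array([p,p+[0,0,.03]])]
cv2.imwrite("pics/m6.png",tile("side",im,proj("side",[.55,0,.14])[0],w=90,h=90,k=6,rings=rings))
E
```

```text
[ 0.54802228 -0.02164308  0.18750315] [-0.67955733  0.73361789 -0.00257602] 0.055815139017397195 [-2.42909690e-01  2.76718579e-01  1.58904157e+00  1.98612952e-05
  1.27273892e+00 -2.56087616e+00]
```

View pics/m6.png

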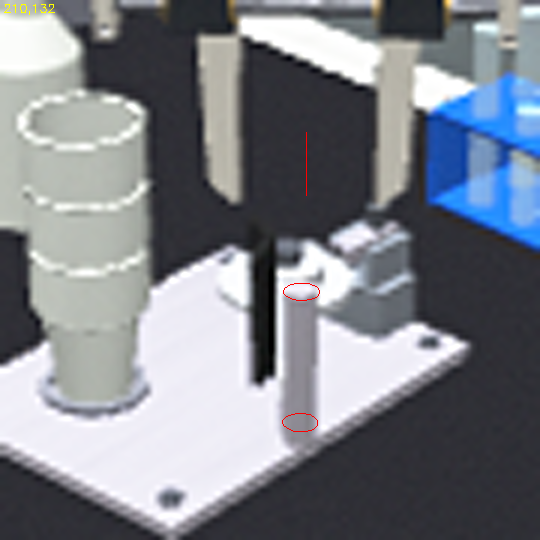

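The post matches its predicted spot within 1 px and lies between the fingers. I'm turning the last 5.7°, descending and closing on it.

>>> send_rows:
  motion: "0 0 0 0 0 -5.7 0.2; 0 0 0.03 0 0 0 0.2; 0 0 0.03 0 0 0 0.2; 0 0 0.025 0 0 0 0.2; 0 0 0 0 0 0 0.2"
  grip_force: 25

```text
clock: 19.82
tool_pos: [0.546, -0.0215, 0.0998]
tcp_rot: [-0.411, 0.912, 0.001, -0.001]
wrist_force: [0.1, 0.5, 1.0]
opening: 0.0556
```

>>> send_rows:
  motion: "0 0 0 0 0 0 -1; 0 0 0 0 0 0 -1; 0 0 0 0 0 0 -1; 0 0 0 0 0 0 -1; 0 0 0 0 0 0 -1"

```text
clock: 20.45
tool_pos: [0.5454, -0.0203, 0.101]
tcp_rot: [-0.411, 0.912, 0.002, -0.001]
wrist_force: [-4.0, 3.6, 5.8]
opening: 0.016
```

Post held (16 mm opening). I'm following the arc, checking force as I go.

>>> send_rows:
  motion: "-0.0003 0.0094 0 0 0 3.58 -1; -0.0003 0.0094 0 0 0 3.58 -1; -0.0003 0.0094 0 0 0 3.58 -1; -0.0003 0.0094 0 0 0 3.58 -1; 0 0 0 0 0 0 -1"

```text
clock: 21.08
tool_pos: [0.5221, 0.0058, 0.101]
tcp_rot: [-0.294, 0.956, -0.001, -0.0]
wrist_force: [-0.7, -5.5, 2.2]
opening: 0.0154
```

>>> send_rows:
  motion: "-0.0003 0.0094 0 0 0 3.58 -1; -0.0003 0.0094 0 0 0 3.58 -1; -0.0003 0.0094 0 0 0 3.58 -1; -0.0003 0.0094 0 0 0 3.58 -1; 0 0 0 0 0 0 -1"

```text
clock: 21.7
tool_pos: [0.5041, 0.0394, 0.101]
tcp_rot: [-0.173, 0.985, -0.0, -0.001]
wrist_force: [-5.4, -3.7, 4.9]
opening: 0.0155
```

```bash
python3 - <<'E'
from bench import robot
import numpy as np
s=robot.state();d=s["tool_pos"][:2]-[.6464,.0919];a=np.degrees(np.arctan2(d[1],d[0]))%360
print(np.hypot(*d),"theta",.75-np.radians(a-185.5))
E
```

```text
0.15168038530146935 theta 0.4925865534232207
```

>>> send_rows:
  motion: "-0.0003 0.0094 0 0 0 3.58 -1; -0.0003 0.0094 0 0 0 3.58 -1; -0.0003 0.0094 0 0 0 3.58 -1; 0 0 0 0 0 0 -1; 0 0 0 0 0 0 -1"

```text
clock: 22.32
tool_pos: [0.4966, 0.0655, 0.101]
tcp_rot: [-0.08, 0.997, -0.001, -0.002]
wrist_force: [-7.2, -8.8, 7.4]
opening: 0.0153
```

>>> send_rows:
  motion: "-0.0001 0.005 0 0 0 1.8 -1; -0.0001 0.004 0 0 0 1.5 -1; 0 0 0 0 0 0 -1; 0 0 0 0 0 0 -1; 0 0 0 0 0 0 -1"

```text
clock: 22.95
tool_pos: [0.4951, 0.0743, 0.1009]
tcp_rot: [-0.051, 0.999, -0.001, -0.002]
wrist_force: [-7.4, -9.7, 7.2]
opening: 0.0154
```

>>> send_rows:
  motion: "0.0005 0.002 0 0 0 0.5 -1; 0 0.001 0 0 0 0 -1; 0 0 0 0 0 0 -1; 0 0 0 0 0 0 -1; 0 0 0 0 0 0 -1"

```text
clock: 23.58
tool_pos: [0.4948, 0.0771, 0.101]
tcp_rot: [-0.047, 0.999, -0.001, -0.002]
wrist_force: [-6.0, -10.0, 6.9]
opening: 0.0157
```

>>> send_rows:
  motion: "0 0.002 0 0 0 0 -1; 0 0.001 0 0 0 0 -1; 0 0 0 0 0 0 -1; 0 0 0 0 0 0 -1; 0 0 0 0 0 0 -1"

```text
clock: 24.2
tool_pos: [0.4944, 0.0799, 0.1009]
tcp_rot: [-0.047, 0.999, -0.002, -0.002]
wrist_force: [-7.7, -10.1, 6.8]
opening: 0.0155
```

>>> send_rows:
  motion: "0 0.002 0 0 0 0 -1; 0 0.001 0 0 0 0 -1; 0 0 0 0 0 0 -1; 0 0 0 0 0 0 -1; 0 0 0 0 0 0 -1"

```text
clock: 24.82
tool_pos: [0.4942, 0.0813, 0.1009]
tcp_rot: [-0.047, 0.999, -0.003, -0.002]
wrist_force: [-7.0, -16.7, 7.1]
opening: 0.0154
```

```bash
python3 - <<'E'
from h import *
s=robot.state();p=s["tool_pos"];print(p,s["wrist_force"])
low=(.561,.144)
T=[]
for n in M:
    im=viewer.camera(n);cv2.imwrite(f"pics/{n}7.png",im)
    T.append(tile(n,im,proj(n,[.55,.1,.1])[0],w=100,h=130,rings=[circ(*low,z,.03) for z in(.095,.128,.161)]))
cv2.imwrite("pics/m7.png",np.hstack(T))
E
```

```text
[0.49420214 0.08127611 0.10092928] [ -7.00276132 -16.67279932   7.07080017]
```

View pics/m7.png

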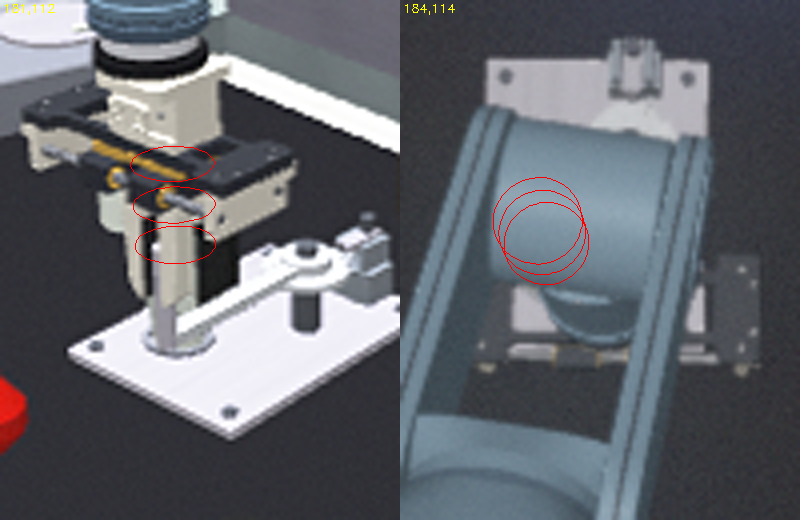

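The force jumped from 10 to 17 N and motion stopped at the expected end pose, so the arm is on its stop. One hold to check it is steady, then hand in.

>>> send_rows:
  motion: "0 0 0 0 0 0 -1; 0 0 0 0 0 0 -1; 0 0 0 0 0 0 -1; 0 0 0 0 0 0 -1; 0 0 0 0 0 0 -1"

```text
clock: 25.55
tool_pos: [0.4942, 0.0813, 0.1009]
tcp_rot: [-0.047, 0.999, -0.003, -0.002]
wrist_force: [-6.9, -16.7, 6.6]
opening: 0.0154
```

```bash
python3 - <<'E'
from bench import robot,hand_in
s=robot.state();print(s["tool_pos"],s["wrist_force"],abs(s["qd"]).max(),s["clock"])
if s["wrist_force"][1]<-12: print(hand_in())
E
```

```text
[0.49417784 0.08127234 0.10089198] [ -6.85905202 -16.73325734   6.57012417] 0.0018191316193157134 25.55
the job is handed in; nothing more can be done
None
```

I nested both white beakers in the carrier's beaker. I then pushed the keeper arm past its click to its stop and handed the job in at 25.6 s, still holding it there. I held the post between the fingers for this, jaws along the arc, rather than pushing with closed fingers.

**Stack:** After the second beaker was released, all three rims lay within about 1 px (1–3 mm) of where a fully nested stack should be, and the stack was upright. The first beaker wedged about 3 mm high with a small side force, and dropped home once I let it go.

**Keeper arm:** At the end the tool stood still, pressing with about 17 N across the post. That force had jumped from 10 N as the motion stopped. The spring alone gives about 8 N, so I take this as the stop. The angle worked out from the tool position is about 0.78 rad, give or take 0.03, against the stop at 0.75. That small disagreement comes from my estimate of the pivot position.

**Not checked:**
- **Stack at the end:** in the last pictures the gripper hid the stack, so I did not see it again after pushing the arm. By geometry the front finger should clear it by about 40 mm and the gripper body by about 23 mm.
- **Other things on the bench:** I did not measure them again. I kept the path clear of them and felt no unexpected contact.

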